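# Store mica jars in a vacuum box and latch it

## Task

Put the mica pigments away in the grey vacuum box. First, while the lid is still open, turn the ribbed bezel of the box's gauge until its red zero mark lies in line with the needle and let go; then stand all the small jars and pots that wait to the right of the box upright on the box floor and shut the lid fully. With the lever still standing up, swing the latch loop down so that its red bar drops behind the keeper on the lid, then press the lever down flat over centre, and leave everything else on the table where it is.

Things in the scene. Friction and masses are not known exactly. Their poses are not given: they have to be found in the camera images.
- vbox: The fixed grey vacuum box. Origin: on the table under the chamber's centre. Box axes: +x from the latch side to the lid hinge (roughly world +y; the latch side faces the robot's right), y along the hinge, z up. 'Box [x,y,z]' below means mm in this frame. Latch and gauge sit on a shoulder, x -190..-85, y -110..110, top at z 45, beside the chamber.
- box_floor (a point): Centre of the chamber's inside floor, box [0, 0, 8], axes as the box. Chamber inside: x -77..77, y -102..102, floor at z 8, rim at z 60, walls 8 mm thick.
- lid_hinge (a point): Middle of the lid's hinge line (along box y) at box [85, 0, 60].
- lid (a joint): Lid angle in rad: 0 shut, about 1.7 open (leaning back past upright; stop 1.85). Plate 170 mm from hinge to free edge, 220 wide, 10 thick, aluminium frame with clear window; underside on the rim, top at z 70 when shut. Stiff hinge: it stays at any angle (1 to 2 N at the edge moves it). It can be pushed from behind near its upper edge, then pressed down.
- lid_edge (a point): Middle of the lid's front edge, on its outer (upper) face.
- bezel (a joint): Angle in rad of the gauge's bezel about the vertical, counter-clockwise from above positive, range -2.4..2.4; stays where left (friction 0.06 N m). The gauge reads zero when bezel and needle have the same angle. Ribbed steel ring, 56 mm across, from z 66 to 80, with a white dial that turns with it; 21 mm of fixed housing below it.
- needle (a joint): Angle in rad of the gauge's black needle, same sense and zero as bezel (at 0 both point to box -x). It does not move during the task.
- gauge_axis (a point): Centre of the bezel's top face, box [-142, -60, 80].
- zero_mark (a point): Red zero mark on the dial, 20 mm from the gauge axis.
- needle_tip (a point): Tip of the black needle, 20 mm from the gauge axis.
- lever (a joint): Angle in rad of the latch lever about an axis along box y through box [-126, 62, 64]: 0 flat, pointing to box -x; about 1.6 standing up at the start; stop 1.9. Steel plate 20 mm wide, 4 thick, 52 long, red end. Stays where left (friction 0.03 N m). Pressing it flat with the loop hooked takes a few N at its end; it passes dead centre about 0.2 rad before flat and then stays down.
- lever_tip (a point): Point 50 mm from the pivot, at the lever's red end.
- loop (a joint): Angle in rad of the wire loop relative to the lever; growing values raise its bar. Elevation above box +x = 0.214 - lever + loop. Pinned to the lever at box [-126 - 15 cos(lever - 0.357), 62, 64 + 15 sin(lever - 0.357)]; 69.4 mm from pin to bar, 29 mm wide. It swings freely and falls to either side; at the start it leans away from the lid, on its stop (3.4), bar at z 135 to 145.
- loop_bar (a point): Centre of the loop's red cross bar, 8 mm thick, 32 mm long, along box y.
- keeper_seat (a point): Where the bar's centre lies when hooked and taut, box [-70, 62, 74] with the lid shut (moves with the lid, axes then as the box): on the lid's top, just behind (+x of) the keeper, an upright steel tongue 16 mm wide, 12.5 high, 4 thick, back face 4 mm to -x of this point; it gives 2 to 3 mm under pull. With the lever at 1.4 to 1.9 the bar comes down 5 to 11 mm behind it.
- jar_blue: Small clear jar of pale blue flakes with a dark blue lid, 52 mm across at its lid, 36 mm tall, 0.07 kg (it may be absent). Origin: centre of its underside, z up. Grip it across the lid from above. It stands to the right (-y) of the box at the start.
- jar_gold: Small clear jar of cream flakes with a brown-gold lid, 52 mm across at its lid, 36 mm tall, 0.07 kg (it may be absent). Origin: centre of its underside, z up. Grip it across the lid from above. It stands to the right (-y) of the box at the start.
- pot_pale: Small white lidded pot, 44 mm across, 32 mm tall, 0.07 kg (it may be absent). Origin: centre of its underside, z up. Grip it across the lid from above. It stands to the right (-y) of the box at the start.
- jar_blue2: A second small clear jar of pale blue flakes with a dark blue lid, 52 mm across at its lid, 36 mm tall, 0.07 kg (it may be absent). Origin: centre of its underside, z up. Grip it across the lid from above. It stands to the right (-y) of the box at the start.
- dish_gold: Bystander: shallow gold screw lid used as a dish, 37 mm across, 10 mm high, origin at the centre of its underside. Leave it alone.
- dish_navy: Bystander: shallow navy screw lid used as a dish, 37 mm across, 10 mm high, origin at the centre of its underside. Leave it alone.
There are look-alikes about, which are no part of the job. What is shaped like the jar_blue2 but turquoise is not meant.

How it is judged:
On the way, in this order (a step that is already met when the one before it is completed fails the run):
1. the gauge reads zero while the lid is open (horizontal distance between zero_mark and needle_tip below 0.0022 m and value of joint lid above 1.2 rad), for 0.3 s.
2. all jars and pots present stand in the box and the lid is fully shut (x of jar_blue in the frame of box_floor between -0.058 and 0.058 m and y of jar_blue in the frame of box_floor between -0.083 and 0.083 m and z of jar_blue in the frame of box_floor between -0.004 and 0.008 m and angle between each of jar_blue, jar_gold, pot_pale, jar_blue2's own z axis and vertical below 0.2 rad and x of jar_gold in the frame of box_floor between -0.058 and 0.058 m and y of jar_gold in the frame of box_floor between -0.083 and 0.083 m and z of jar_gold in the frame of box_floor between -0.004 and 0.008 m and x of pot_pale in the frame of box_floor between -0.058 and 0.058 m and y of pot_pale in the frame of box_floor between -0.083 and 0.083 m and z of pot_pale in the frame of box_floor between -0.004 and 0.008 m and x of jar_blue2 in the frame of box_floor between -0.058 and 0.058 m and y of jar_blue2 in the frame of box_floor between -0.083 and 0.083 m and z of jar_blue2 in the frame of box_floor between -0.004 and 0.008 m and value of joint lid below 0.04 rad), for 0.2 s.
3. the loop's bar lies behind the keeper, the lever still up (value of joint lid below 0.04 rad and x of loop_bar in the frame of keeper_seat between -0.006 and 0.02 m and z of loop_bar in the frame of keeper_seat below 0.005 m and value of joint lever above 0.7 rad), for 0.2 s.
4. the lever is pressed flat with the bar hooked (value of joint lid below 0.04 rad and x of loop_bar in the frame of keeper_seat between -0.006 and 0.02 m and z of loop_bar in the frame of keeper_seat below 0.005 m and value of joint lever below 0.1 rad), for 0.2 s.
At the end, for the whole second after the job is handed in: Zero mark within about 6 degrees of the needle; every jar or pot present upright (within 0.2 rad) on the box floor; lid shut (under 0.04 rad); the loop's bar behind the keeper; lever flat (under 0.1 rad) (all of step 4 and horizontal distance between zero_mark and needle_tip below 0.0022 m and x of jar_blue in the frame of box_floor between -0.058 and 0.058 m and y of jar_blue in the frame of box_floor between -0.083 and 0.083 m and z of jar_blue in the frame of box_floor between -0.004 and 0.008 m and angle between each of jar_blue, jar_gold, pot_pale, jar_blue2's own z axis and vertical below 0.2 rad and x of jar_gold in the frame of box_floor between -0.058 and 0.058 m and y of jar_gold in the frame of box_floor between -0.083 and 0.083 m and z of jar_gold in the frame of box_floor between -0.004 and 0.008 m and x of pot_pale in the frame of box_floor between -0.058 and 0.058 m and y of pot_pale in the frame of box_floor between -0.083 and 0.083 m and z of pot_pale in the frame of box_floor between -0.004 and 0.008 m and x of jar_blue2 in the frame of box_floor between -0.058 and 0.058 m and y of jar_blue2 in the frame of box_floor between -0.083 and 0.083 m and z of jar_blue2 in the frame of box_floor between -0.004 and 0.008 m); the robot touches nothing.
It fails at once if a bystander dish is moved more than 3 cm (distance of any of dish_gold, dish_navy from where it was at the start of the episode above 0.03 m).
Of jar_blue, jar_gold, pot_pale, jar_blue2 only 2 to 4 are there at a start; the rules pass over those that are not, and their reading is None.
At some moment in a run one of jar_blue, jar_gold, pot_pale, jar_blue2 may be knocked a few centimetres aside while the robot is not near it.
Once in a run the grip may slacken for a moment while it holds something.
It also fails if it takes over 210 s, if anything falls off the work surface, if the arm or the gripper's body presses on something with over 40 N, if the wrist force passes 120 N, or if a joint passes its speed limit or range.

## Robot

A 7-joint arm with a two-finger parallel gripper is mounted at the origin on the work surface; the furniture and walls round the work are solid. World frame = base frame: x ahead of the robot, y to its left, z up, the work surface at z = 0. Lengths are in m, angles in rad, forces in N, time in s.
With the tool pointing down it reaches from about 0.425 to 0.95 m from the base axis. Payload 4.7 kg.
Tool frame: the origin (TCP) lies on the centre line of the jaws, within the pads' length; the fingertips stand robot.nose_length ahead of it and the grasp point (between the pads) lies 8 mm behind it (robot.nose_length is the distance from the TCP to the fingertips, in m); z points along the fingers, x is the direction in which the jaws open and shut, and the axes are right-handed (so a half turn about z gives the same grasp; the last joint's range is limited). The gripper opens to 85 mm and grips with 20 to 120 N. Pads are 22 mm wide; open, the fingers measure 114 mm over their backs; the gripper's body (76 mm by 85 mm) begins 54 mm behind the grasp point. The pads swing forward as they close: fully open they stand 13 mm farther back than shut.
Start: joints at [1.306, 0.469, -0.049, 1.532, 0.024, 1.141, -0.082], TCP at [0.158, -0.656, 0.214] pointing down, gripper open.
Joint ranges: [-2.59, 2.59], [-0.33, 1.99], [-1.39, 1.29], [0.1, 2.45], [-1.04, 4.18], [0.21, 1.99], [-2.66, 2.66]. Speed limits (rad/s): [2.57, 2.57, 3.14, 3.14, 3.14, 3.14, 3.14].

## Interface

Orientations are given as [roll, pitch, yaw] about the fixed x, y, z axes, in that order (R = Rz(yaw) Ry(pitch) Rx(roll)).
In Python, from plant import robot gives the robot as it stands. Calls block until the motion is done:
- robot.goto(position, orientation): joint-space move of the TCP to a pose.
- robot.move_straight(position, vel=0.15, attitude=None, contact_N=None): straight line of the TCP; attitude=None keeps the orientation; vel is the mean speed in m/s. With contact_N (N) it stops when the force on the tool has changed by that much, and returns True; else False.
- robot.move_joints(angles): joint-space move.
- robot.grip(opening, strength=None): opening from 0.0 (shut) to 1.0 (fully open); strength is the grip in N (None keeps the last); returns when the fingers have stopped.
- robot.sleep(seconds).
- robot.inverse_kinematics(position, orientation): joint angles nearest the present ones, or None.
- robot.sense(): the state.
- robot.grab_frame(name): name is "side" or "top"; returns a dict with "image" (420x560x3 uint8, red, green, blue), "range_z" (420x560 float32, m along the optical axis (not along the pixel's ray), 0 where there is no reading), "fx", "fy", "cx", "cy" (pixels), "R" (3x3) and "t" (3): a world point X has camera coordinates R X + t. Camera axes: x right, y down, z forward; pixel columns grow to the right and rows downward; lengths in m; the calibration is good to about 2 mm. A picture is of the moment at which its call begins.
A pose or a line that the arm cannot do raises robot.IKError and nothing moves.
- robot.close_job(): hands the job in, once; it reports no verdict.
The state is a dict: "t": time; "joint_pos": joint angles; "joint_velocities": joint speeds; "effort": joint torques, N m; "tcp_pos": TCP position; "tcp_rot": TCP orientation; "wrist_force": force on the tool from outside, world axes, zero at the start; "torque": the same for the moment, N m; "opening": opening from 0.0 (shut) to 1.0 (fully open).
Only numpy, scipy, OpenCV 4.12 (cv2) and the standard library are available. Lean on these libraries where they do the work, as an engineer would, in place of code of your own. Each camera call takes 0.05 s, during which the arm holds its last target. There are 200 camera calls.

## Working session

There is one attempt and no reset: what is moved stays moved. The work goes in short steps, each a Python script; the robot and the scene stay as the last script left them, time stands still between calls to the robot, and variables do not carry over. Pictures are saved under pics/ and viewed, about 12 in all and at most 16, crops included, and the job is handed in when it is done.

```bash
ls; mkdir -p pics
cat > h.py <<'E'
import numpy as np, cv2
from plant import robot
def snap(n,fn=None):
    f=robot.grab_frame(n)
    if fn: cv2.imwrite('pics/'+fn,f['image'][:,:,::-1]); np.savez('/tmp/'+fn+'.npz',**{k:np.array(v) for k,v in f.items()})
    return f
def px(f,u,v,z=None):
    """world point of pixel from depth, or on plane z"""
    R=np.array(f['R']);t=np.array(f['t'])
    d=np.array([(u-f['cx'])/f['fx'],(v-f['cy'])/f['fy'],1.])
    if z is None:
        return R.T@(d*f['range_z'][int(round(v)),int(round(u))]-t)
    o=-R.T@t; w=R.T@d
    return o+w*(z-o[2])/w[2]
def cloud(f):
    v,u=np.mgrid[:420,:560]; Z=f['range_z']
    P=np.stack([(u-f['cx'])/f['fx']*Z,(v-f['cy'])/f['fy']*Z,Z],-1)-np.array(f['t'])
    P=P@np.array(f['R']); P[Z==0]=np.nan
    return P
def proj(f,X):
    c=np.array(f['R'])@np.array(X)+np.array(f['t']); return f['fx']*c[0]/c[2]+f['cx'],f['fy']*c[1]/c[2]+f['cy']
E
python3 - <<'E'
from h import *
for n in('top','side'):
    f=snap(n,n+'0.png'); print(n,f['fx'],f['cx'],f['cy'],'cam',-np.array(f['R']).T@np.array(f['t']),np.array(f['R']).round(2).tolist())
s=robot.sense();print(s['tcp_pos'],s['tcp_rot'],robot.nose_length,s['opening'],s['t'])
E
```

```text
pics
top 379.9110754007412 282.8858606682096 211.77458006469163 cam [ 0.31111314 -0.25634755  0.98089845] [[0.03, -1.0, -0.02], [-0.98, -0.03, -0.19], [0.19, 0.02, -0.98]]
side 460.8187752158105 272.84256072859205 202.26837889942732 cam [ 0.22608036 -1.12984709  0.42327429] [[0.96, -0.27, 0.03], [-0.06, -0.32, -0.94], [0.26, 0.91, -0.33]]
[ 0.15756779 -0.65579293  0.2131648 ] [ 3.14153585e+00  1.74300342e-03 -1.33501192e+00] 0.011 1.0013102170896508 0.1
```

View pics/top0.png

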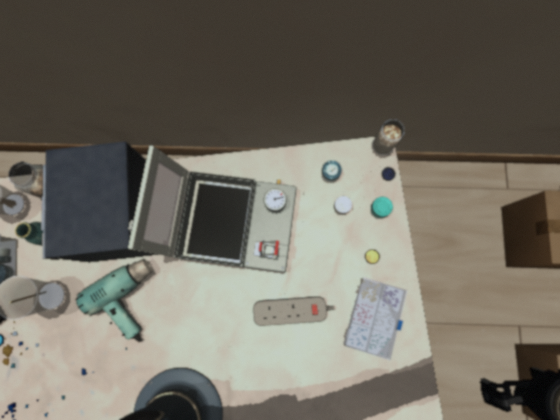

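View pics/side0.png

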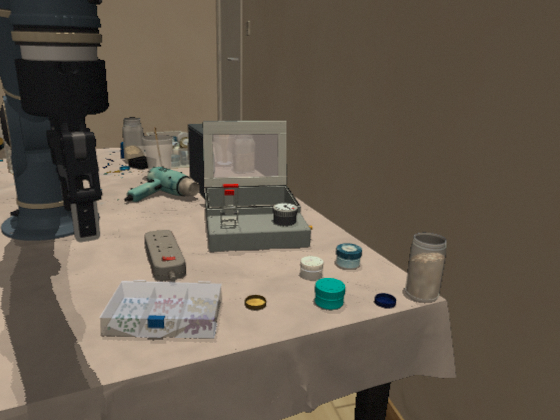

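Run:
```python
import cv2
a=cv2.imread('pics/top0.png')
cv2.imwrite('pics/c1.png',cv2.resize(a[140:280,160:310],None,fx=4,fy=4,interpolation=cv2.INTER_CUBIC))
g=cv2.resize(a[182:216,258:292],None,fx=16,fy=16,interpolation=cv2.INTER_CUBIC)
cv2.imwrite('pics/c2.png',g)
```

```text
(no output)
```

View pics/c1.png

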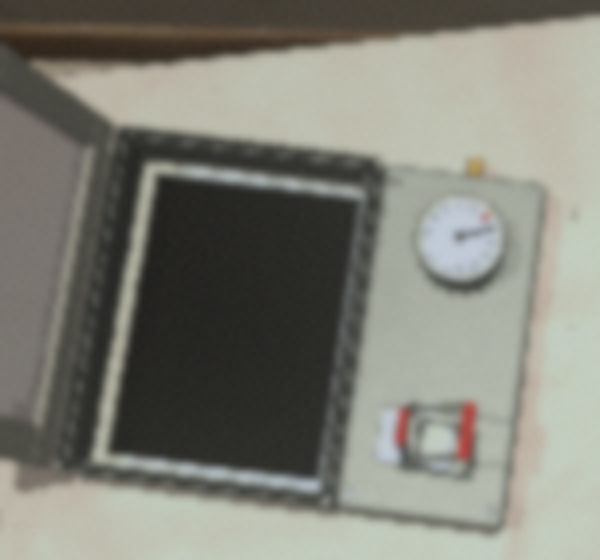

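View pics/c2.png

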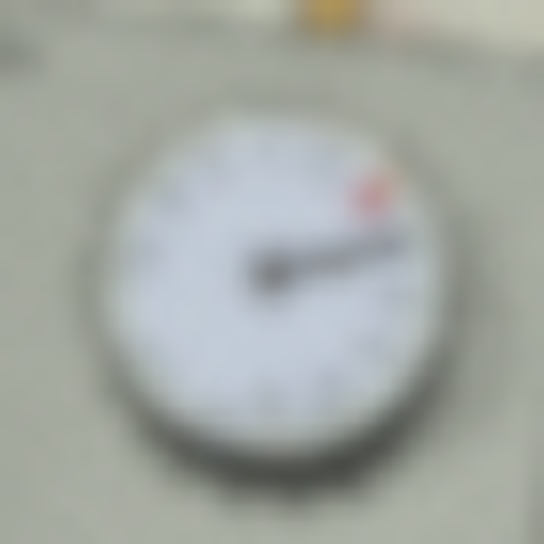

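```bash
cat > fit.py <<'E'
from h import *
from scipy.optimize import least_squares
f=dict(np.load('/tmp/top0.png.npz'))
def up(u,v,s,ox,oy): return ((u+.5)/s-.5+ox,(v+.5)/s-.5+oy)
C=lambda u,v:up(u,v,4,160,140)
G=lambda u,v:up(u,v,16,258,182)
obs=[(C(545,185),(-190,-110,45)),(C(500,527),(-190,110,45)),(C(382,162),(-85,-110,60)),(C(330,508),(-85,110,60)),(C(118,130),(85,-110,60)),(G(275,279),(-142,-60,80))]
def T(p,b):
    c,s=np.cos(p[2]),np.sin(p[2]); b=np.array(b)/1000
    return np.array([p[0]+c*b[0]-s*b[1],p[1]+s*b[0]+c*b[1],b[2]])
res=lambda p:np.concatenate([np.subtract(proj(f,T(p,b)),o) for o,b in obs])
r=least_squares(res,[.35,-.15,1.5]); p=r.x
print('pose',p.tolist(),r.fun.reshape(-1,2).round(2).tolist())
def inv(w): return np.array([[np.cos(p[2]),np.sin(p[2])],[-np.sin(p[2]),np.cos(p[2])]])@(np.array(w)[:2]-p[:2])*1000
P=cloud(f)
for n,(u,v) in dict(shoulder=(265,225),floor=(220,220),dial=(271,203),rim=(185,150+20),blue=(331,171),pot=(343,204)).items():
    w=P[int(v)-1:int(v)+2,int(u)-1:int(u)+2].reshape(-1,3); print(n,np.nanmedian(w,0).round(4))
ax=T(p,(-142,-60,80));print('axis',ax)
for n,(u,v) in dict(hub=(267,278),tip=(405,240),mark=(373,197)).items():
    w=px(f,*G(u,v),z=.08); b=inv(w)-[-142,-60]; print(n,b.round(1),np.hypot(*b).round(1),'angle',np.arctan2(-b[1],-b[0]).round(3))
E
python3 fit.py
python3 - <<'E'
import cv2
a=cv2.imread('pics/top0.png'); b=cv2.imread('pics/side0.png')
A=cv2.resize(a[150:220,315:405],None,fx=6,fy=6,interpolation=cv2.INTER_CUBIC)
B=cv2.resize(b[225:315,290:400],None,fx=5,fy=5,interpolation=cv2.INTER_CUBIC)[:,:]
import numpy as np
# side crop of the box separately below 600 px: left part
h=max(A.shape[0],B.shape[0])
cv2.imwrite('pics/c3.png',A)
cv2.imwrite('pics/c4.png',B)
E
```

```text
pose [0.46943185509491336, -0.0690819123415989, 1.4749909553234979] [[0.35, -0.23], [0.86, 1.17], [-0.27, -0.93], [-0.0, 0.19], [-0.7, -0.79], [-0.26, 0.41]]
shoulder [ 0.4572 -0.1933  0.0456]
floor [ 0.4727 -0.0732  0.0103]
dial [ 0.5058 -0.208   0.081 ]
rim [0.5844 0.0089 0.0767]
blue [ 0.6039 -0.3576  0.0373]
pot [ 0.519  -0.3891  0.0331]
axis [ 0.51557314 -0.21617026  0.08      ]
hub [ 0.7 -1.1] 1.3 angle 2.158
tip [-19.4  -9.5] 21.6 angle 0.457
mark [-13.7 -15.6] 20.8 angle 0.851
```

View pics/c3.png

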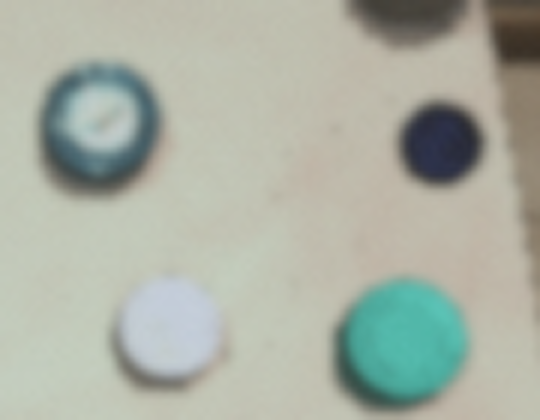

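View pics/c4.png

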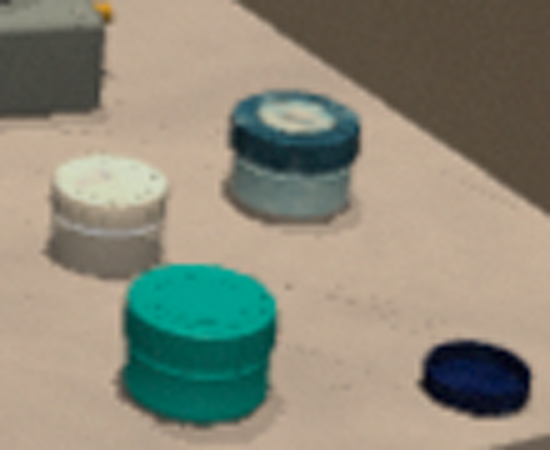

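```bash
sed -i '/^obs=/,$!b' fit.py
cat >> h.py <<'E'
BP=(0.46943,-0.06908,1.47499)
def B(x,y,z):
    c,s=np.cos(BP[2]),np.sin(BP[2]); return np.array([BP[0]+(c*x-s*y)/1000,BP[1]+(s*x+c*y)/1000,z/1000])
def inv(w):
    c,s=np.cos(BP[2]),np.sin(BP[2]); d=np.array(w)[:2]-BP[:2]; return np.array([c*d[0]+s*d[1],-s*d[0]+c*d[1]])*1000
def tri(f,a,g,b):
    A=[];r=[]
    for F,(u,v) in((f,a),(g,b)):
        R=np.array(F['R']);t=np.array(F['t'])
        for k,q in((0,(u-F['cx'])/F['fx']),(1,(v-F['cy'])/F['fy'])):
            A.append(R[k]-q*R[2]); r.append(q*t[2]-t[k])
    return np.linalg.lstsq(np.array(A),np.array(r),rcond=None)[0]
def tops(f,zlo,zhi,lo,hi):
    """clusters of points with height in range within world xy window"""
    P=cloud(f); m=((P[...,2]>zlo)&(P[...,2]<zhi)&np.all((P[...,:2]>lo)&(P[...,:2]<hi),-1)).astype(np.uint8)
    n,L,st,_=cv2.connectedComponentsWithStats(m); out=[]
    for i in range(1,n):
        if st[i,4]>60:
            q=P[L==i]; c,r=cv2.minEnclosingCircle(q[:,:2].astype(np.float32)); out.append((np.array(c),r,np.median(q,0),st[i,4],f['image'][L==i].mean(0).astype(int).tolist()))
    return out
def show(o):
    for c,r,m,n,col in o: print('circ',c.round(4),'r',round(r,4),'med',m.round(4),n,col)
D=np.pi
def rep(tag=''):
    s=robot.sense(); print(tag,'t',round(s['t'],1),'tcp',np.round(s['tcp_pos'],4),'F',np.round(s['wrist_force'],1),'op',round(s['opening'],3))
E
python3 - <<'E'
from h import *
f=dict(np.load('/tmp/top0.png.npz'));g=dict(np.load('/tmp/side0.png.npz'))
u=lambda a,b,s,ox,oy:((a+.5)/s-.5+ox,(b+.5)/s-.5+oy)
print('blue',tri(f,u(101,122,6,315,150),g,u(296,120,5,290,225)))
print('pot',tri(f,u(171,327,6,315,150),g,u(110,182,5,290,225)))
show(tops(f,.026,.046,(.35,-.48),(.7,-.28)))
ax=B(-142,-60,80)
for y in(-.096,-.096+D/2,-.096-D/2,-.096-D):
    q=[robot.inverse_kinematics([ax[0],ax[1],z],[D,0,y+d]) for z in(.07,.15) for d in(.2,-.2)]
    print(y,[None if a is None else np.round(a,2).tolist() for a in q])
for X in(B(-20,40,22),B(-20,-40,22)):
  for y in(1.475,1.475-D): 
    a=robot.inverse_kinematics(X,[D,0,y]);print(y,None if a is None else np.round(a,2))
E
```

```text
blue [ 0.60882253 -0.35919652  0.03348387]
pot [ 0.51903946 -0.38953595  0.03055042]
circ [ 0.6095 -0.3577] r 0.0263 med [ 0.6085 -0.3575  0.0361] 323 [121, 141, 141]
circ [ 0.5193 -0.3881] r 0.0223 med [ 0.519  -0.3869  0.0324] 237 [189, 197, 203]
circ [ 0.5159 -0.4775] r 0.0232 med [ 0.5151 -0.4722  0.0357] 120 [80, 156, 144]
-0.096 [[0.75, 0.52, -0.57, 1.92, 0.38, 0.81, 0.09], [0.7, 0.5, -0.5, 1.92, 0.33, 0.8, -0.27], [0.79, 0.41, -0.6, 1.86, 0.28, 0.96, 0.17], [0.74, 0.4, -0.53, 1.86, 0.24, 0.95, -0.2]]
1.4747963267948965 [[0.88, 0.57, -0.75, 1.91, 0.51, 0.86, 1.54], [0.83, 0.55, -0.68, 1.92, 0.45, 0.84, 1.19], [0.94, 0.47, -0.81, 1.85, 0.4, 1.0, 1.63], [0.88, 0.44, -0.73, 1.85, 0.35, 0.98, 1.28]]
-1.6667963267948966 [[0.55, 0.47, -0.29, 1.93, 0.19, 0.77, -1.32], [0.46, 0.46, -0.18, 1.94, 0.12, 0.75, -1.65], [0.58, 0.37, -0.33, 1.87, 0.15, 0.93, -1.28], [0.5, 0.36, -0.23, 1.87, 0.1, 0.92, -1.64]]
-3.237592653589793 [[-0.44, 0.73, 1.11, 1.99, -0.81, 0.96, -1.95], [-0.44, 0.73, 1.11, 1.99, -0.81, 0.96, -2.35], [-0.47, 0.57, 1.12, 1.92, -0.6, 1.03, -2.13], [-0.47, 0.57, 1.12, 1.92, -0.6, 1.03, -2.53]]
1.475 [ 0.72  0.49 -0.76  2.22  0.58  0.64  1.02]
-1.666592653589793 [ 0.39  0.4  -0.35  2.23  0.26  0.54 -1.83]
1.475 [ 0.63  0.57 -0.69  2.04  0.55  0.71  1.07]
-1.666592653589793 [ 0.33  0.49 -0.29  2.06  0.24  0.62 -1.79]
```

Run:
```python
from h import *
ax=B(-142,-60,80); y=-.096
robot.goto([ax[0],ax[1],.2],[D,0,y+.2])
robot.move_straight([ax[0],ax[1],.07],vel=.12,contact_N=8); rep('down')
robot.grip(0.0,25); rep('grip')
robot.move_straight(ax-[0,0,.01],vel=.02,attitude=[D,0,y+.2-.393]); rep('turned')
robot.grip(1.0); rep('open')
robot.move_straight([ax[0],ax[1],.2],vel=.15)
robot.goto([.3,-.55,.3],[D,0,-1.3])
f=snap('top','top1.png'); snap('side','side1.png'); show(tops(f,.026,.046,(.35,-.48),(.7,-.28))); rep()
cv2.imwrite('pics/c5.png',cv2.resize(cv2.cvtColor(f['image'][182:216,258:292],cv2.COLOR_RGB2BGR),None,fx=16,fy=16,interpolation=cv2.INTER_CUBIC))
```

```text
down t 3.4 tcp [ 0.5162 -0.2163  0.0708] F [-0.  -0.4  0. ] op 1.001
grip t 4.1 tcp [ 0.5156 -0.2162  0.07  ] F [-0.5 -0.1 -0.6] op -0.003
turned t 4.7 tcp [ 0.5156 -0.216   0.07  ] F [-0.7  0.2  0.2] op -0.003
open t 5.5 tcp [ 0.5156 -0.2161  0.07  ] F [-0.1 -0.1  0.5] op 0.998
circ [ 0.6094 -0.3575] r 0.0264 med [ 0.6084 -0.3576  0.0361] 321 [124, 144, 144]
circ [ 0.5199 -0.3878] r 0.0223 med [ 0.5188 -0.387   0.0325] 236 [192, 200, 206]
circ [ 0.5156 -0.4796] r 0.0232 med [ 0.5149 -0.472   0.036 ] 123 [81, 158, 145]
 t 8.1 tcp [ 0.3018 -0.5485  0.2996] F [ 0.8 -0.6 -0.2] op 1.002
```

View pics/c5.png

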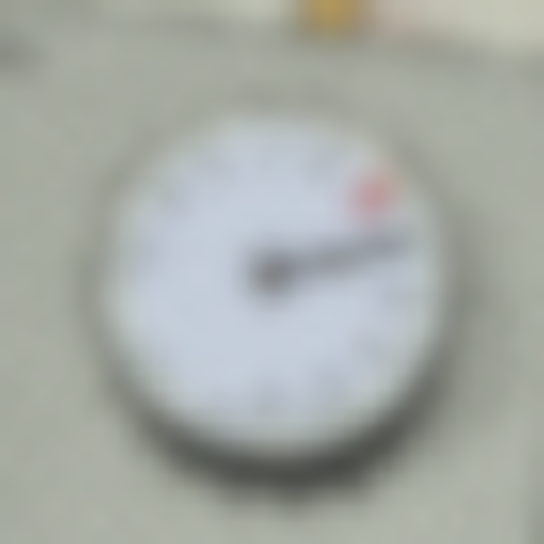

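Run:
```python
from h import *
ax=B(-142,-60,80); y=-.096
robot.goto([ax[0],ax[1],.2],[D,0,y+.2])
robot.move_straight([ax[0],ax[1],.075],vel=.12,contact_N=8); rep('down')
robot.grip(0.0,30); rep('grip'); robot.sleep(.5); rep()
f=snap('side','side2.png');g=snap('top','top2.png')
a=cv2.resize(f['image'][90:250,190:350],None,fx=3.5,fy=3.5); b=g['image'][130:290,180:340]
cv2.imwrite('pics/c6.png',a[:,:,::-1])
P=cloud(f)
```

```text
down t 10.8 tcp [ 0.5163 -0.2163  0.0757] F [-0.9  0.2  0.1] op 1.001
grip t 11.6 tcp [ 0.5156 -0.2162  0.075 ] F [0.3 0.4 0.1] op 0.003
 t 12.1 tcp [ 0.5156 -0.2162  0.075 ] F [ 1.  -0.1  0.2] op 0.002
```

View pics/c6.png

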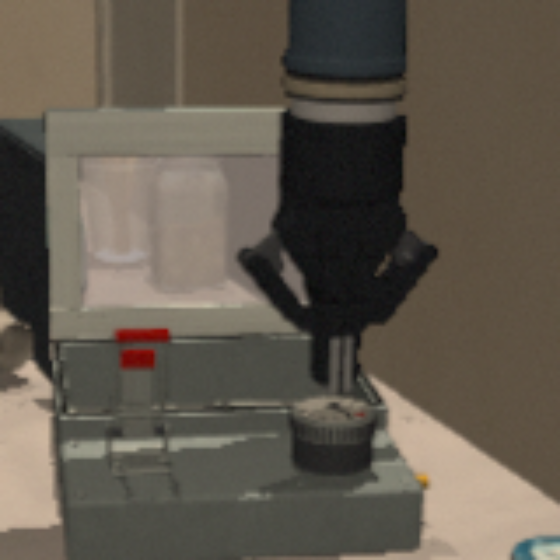

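Run:
```python
from h import *
f=dict(np.load('/tmp/side2.png.npz'));g=dict(np.load('/tmp/top2.png.npz'))
P=cloud(f)
for c in((322,370),(322,380),(343,380),(343,392),(330,340),(335,440),(330,405)):
    u,v=c[0]/3.5+190,c[1]/3.5+90; print(c,P[int(round(v)),int(round(u))].round(3))
for z in(.064,.075,.08,.1): print(z,[((proj(f,B(-142,-60,z*1000))[i]-(190,90)[i])*3.5) for i in(0,1)])
i=f['image']
# column profile of world points
for v in range(185,205): print(v,P[v,286].round(3),i[v,286])
```

```text
(322, 370) [ 0.506 -0.226  0.108]
(322, 380) [ 0.508 -0.222  0.1  ]
(343, 380) [ 0.52  -0.226  0.1  ]
(343, 392) [ 0.521 -0.224  0.093]
(330, 340) [ 0.51  -0.228  0.129]
(335, 440) [ 0.512 -0.243  0.068]
(330, 405) [ 0.514 -0.219  0.082]
0.064 [np.float64(329.39518767374693), np.float64(431.2704333885638)]
0.075 [np.float64(329.9839838459559), np.float64(414.97945198579487)]
0.08 [np.float64(330.2530044964766), np.float64(407.53611145225614)]
0.1 [np.float64(331.3378513637307), np.float64(377.52025711511806)]
185 [ 0.514 -0.227  0.133] [24 24 25]
186 [ 0.516 -0.222  0.129] [57 54 53]
187 [ 0.514 -0.229  0.129] [91 86 80]
188 [ 0.514 -0.229  0.127] [92 89 82]
189 [ 0.514 -0.228  0.124] [84 78 73]
190 [ 0.515 -0.226  0.121] [84 77 72]
191 [ 0.515 -0.226  0.119] [82 78 73]
192 [ 0.514 -0.228  0.117] [84 80 71]
193 [ 0.514 -0.229  0.115] [85 80 74]
194 [ 0.515 -0.227  0.113] [84 80 73]
195 [ 0.514 -0.228  0.111] [81 78 70]
196 [ 0.515 -0.227  0.108] [72 69 63]
197 [ 0.516 -0.225  0.105] [73 69 65]
198 [ 0.514 -0.231  0.105] [74 71 64]
199 [ 0.515 -0.229  0.102] [73 69 64]
200 [ 0.515 -0.229  0.1  ] [73 68 61]
201 [ 0.516 -0.226  0.096] [67 64 58]
202 [ 0.516 -0.227  0.094] [63 60 55]
203 [ 0.576 -0.039  0.023] [104  98  86]
204 [ 0.524 -0.201  0.08 ] [137 127 110]
```

Run:
```python
from h import *
p=B(-142,-14,60); y=-.096-D/2
robot.move_straight(B(-142,-60,130),vel=.15)
robot.goto([p[0],p[1],.13],[D,0,y]); rep('above')
print(robot.move_straight([p[0],p[1],.045],vel=.1,contact_N=5)); rep('a')
print(robot.move_straight([p[0],p[1],.02],vel=.015,contact_N=4)); rep('b')
f=snap('side')
robot.move_straight([p[0],p[1],.13],vel=.15);rep()
```

```text
above t 14.1 tcp [ 0.4696 -0.2116  0.1295] F [-0.6 -0.3  0.7] op -0.002
False
a t 15.1 tcp [ 0.4703 -0.2119  0.0455] F [ 0.6 -0.5  0.3] op 0.004
True
b t 16.2 tcp [ 0.4697 -0.2118  0.0279] F [-0.6  0.4  4.1] op -0.001
 t 17.1 tcp [ 0.469  -0.2116  0.1292] F [-0.3  0.5 -0.2] op 0.002
```

Run:
```python
from h import *
ax=B(-142,-60,40); y=-.096
robot.grip(1.0)
robot.goto([ax[0],ax[1],.13],[D,0,y+.2])
print(robot.move_straight(ax,vel=.08,contact_N=6)); rep('down')
robot.grip(0.0,30); rep('grip')
robot.move_straight(ax,vel=.02,attitude=[D,0,y+.2-.393]); robot.sleep(.2);rep('turned')
robot.grip(1.0); rep('open')
robot.move_straight(ax+[0,0,.1],vel=.15)
robot.goto([.3,-.55,.3],[D,0,-1.3])
f=snap('top','top3.png'); show(tops(f,.026,.046,(.35,-.48),(.7,-.28))); rep()
cv2.imwrite('pics/c7.png',cv2.resize(cv2.cvtColor(f['image'][182:216,258:292],cv2.COLOR_RGB2BGR),None,fx=16,fy=16,interpolation=cv2.INTER_CUBIC))
```

```text
False
down t 20.5 tcp [ 0.516  -0.2163  0.0405] F [0.1 0.  0.4] op 1.002
grip t 20.9 tcp [ 0.5156 -0.2163  0.0406] F [-1.2 -0.6  6. ] op 0.614
turned t 21.7 tcp [ 0.5159 -0.2163  0.0406] F [-1.9  0.3  5.7] op 0.612
open t 22.1 tcp [ 0.5155 -0.2161  0.0398] F [ 1.  -0.5  0. ] op 0.998
circ [ 0.6095 -0.3581] r 0.0265 med [ 0.6082 -0.3575  0.0363] 319 [123, 144, 144]
circ [ 0.5196 -0.3883] r 0.0226 med [ 0.5188 -0.387   0.0323] 235 [192, 200, 206]
circ [ 0.5155 -0.4783] r 0.0231 med [ 0.5152 -0.4721  0.0359] 125 [82, 158, 145]
 t 24.5 tcp [ 0.3018 -0.5484  0.2993] F [ 0.3 -0.1 -0.5] op 1.001
```

View pics/c7.png

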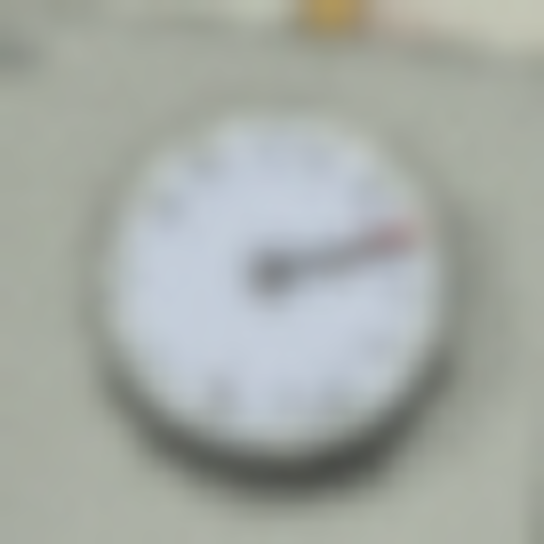

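Run:
```python
from h import *
A=np.load('/tmp/top0.png.npz');C=np.load('/tmp/top3.png.npz')
ax=B(-142,-60,80)
def ang(w): b=inv(w)-[-142,-60]; return np.round(b,2),round(float(np.hypot(*b)),1),round(float(np.arctan2(-b[1],-b[0])),3)
for n,F in(('0',A),('3',C)):
    i=F['image'].astype(float); v,u=np.mgrid[186:214,262:290]; s=i[186:214,262:290]
    red=np.clip(s[...,0]-s[...,1:].max(-1)-8,0,None)
    c=((u*red).sum()/red.sum(),(v*red).sum()/red.sum()); print(n,'red',c,red.max(),ang(px(F,*c,z=.08)))
    # darkness inside dial annulus around the axis, vs angle
    R=[]
    for th in np.arange(-.2,1.3,.05):
        val=[]
        for r in(10,12,14,16):
            x,y=-142-r*np.cos(th),-60-r*np.sin(th); q=proj(F,B(x,y,80)); val.append(cv2.getRectSubPix(F['image'].copy(),(1,1),(float(q[0]),float(q[1]))).astype(float).mean())
        R.append(np.mean(val))
    R=np.array(R);w=np.clip(np.median(R)-R-10,0,None);print('needle',(np.arange(-.2,1.3,.05)*w).sum()/w.sum())
```

```text
0 red (np.float64(281.1521739130435), np.float64(193.56521739130434)) 17.0 (array([-14.33, -16.4 ]), 21.8, 0.852)
needle 0.5079436258808455
3 red (np.float64(283.0), np.float64(196.0)) 1.0 (array([-19.57, -10.9 ]), 22.4, 0.508)
needle 0.5085187057633972
```

```bash
cat > pick.py <<'E'
from h import *
def pick_place(xy,yaw,y,zp=-.014):
    robot.grip(1.0)
    robot.goto([*xy,.12],[D,0,yaw])
    print(robot.move_straight([*xy,zp],vel=.12,contact_N=8)); rep('down')
    robot.grip(0.0,30); rep('grip')
    robot.move_straight([*xy,.17],vel=.2); rep('lift')
    P=B(-20,y,0)
    robot.goto([P[0],P[1],.17],[D,0,1.475-D]); rep('over')
    robot.move_straight([P[0],P[1],.03],vel=.15)
    print(robot.move_straight([P[0],P[1],zp+.006],vel=.04,contact_N=5)); rep('low')
    op=robot.sense()['opening']
    robot.grip(min(op+.15,1),30); rep('rel')
    robot.move_straight([P[0],P[1],.17],vel=.2)
E
python3 - <<'E'
from pick import *
print(robot.inverse_kinematics([.609,-.358,-.014],[D,0,1.475-D]))
pick_place((.609,-.3582),1.475-D,-40)
robot.goto([.3,-.55,.3],[D,0,-1.3])
f=snap('top','top4.png'); show(tops(f,.026,.046,(.35,-.48),(.7,-.28))); print('box');show(tops(f,.030,.055,B(-60,80,0)[:2]-[0,0],(.56,.0))); rep()
E
```

```text
[ 0.64553663  0.76935761 -0.2646083   1.60219533  0.2553627   0.80420783
 -1.39245238]
False
down t 27.5 tcp [ 0.6098 -0.3585 -0.013 ] F [-0.  -0.7  0.7] op 0.995
grip t 27.9 tcp [ 0.6097 -0.3585 -0.013 ] F [0.  0.6 4.9] op 0.589
lift t 29.0 tcp [ 0.6079 -0.3578  0.1682] F [ 0.1  0.5 -0.5] op 0.587
over t 30.1 tcp [ 0.5082 -0.0944  0.17  ] F [-0.7 -0.6 -1. ] op 0.588
True
low t 32.0 tcp [ 0.5069 -0.0927 -0.0051] F [-1.  -1.   5.8] op 0.59
rel t 32.3 tcp [ 0.506  -0.0927 -0.0058] F [-0.  -0.3 -0.3] op 0.742
circ [ 0.5194 -0.3877] r 0.0223 med [ 0.5189 -0.3869  0.0324] 235 [190, 198, 204]
circ [ 0.5158 -0.4773] r 0.0237 med [ 0.5148 -0.472   0.0358] 124 [80, 155, 143]
box
circ [ 0.5071 -0.0916] r 0.0261 med [ 0.5061 -0.0926  0.0441] 343 [103, 126, 130]
 t 35.2 tcp [ 0.3014 -0.5489  0.2996] F [ 0.2 -0.2 -0.7] op 0.741
```

Run:
```python
from pick import *
pick_place((.5192,-.388),-.096,40,zp=-.016)
robot.goto([.3,-.55,.3],[D,0,-1.3])
f=snap('top','top5.png'); show(tops(f,.026,.046,(.35,-.48),(.7,-.28))); print('box');show(tops(f,.030,.055,(.4,-.15),(.56,.0))); rep()
P=cloud(f)
for v in(170,200,230,250):
    print(v,[ (u,*inv(P[v,u]).round(0),round(float(P[v,u,2])*1000)) for u in range(90,186,5)])
```

```text
False
down t 38.1 tcp [ 0.5199 -0.3884 -0.0151] F [-0.7 -0.4  0.3] op 1.004
grip t 38.6 tcp [ 0.5194 -0.3882 -0.0154] F [-1.1 -0.2  4.2] op 0.498
lift t 39.7 tcp [ 0.5182 -0.3875  0.1684] F [-0.1 -0.2 -1. ] op 0.498
over t 41.4 tcp [ 0.428  -0.0855  0.1699] F [-0.5 -0.6 -0.5] op 0.492
True
low t 43.3 tcp [ 0.4273 -0.0851 -0.0075] F [ 0.  -0.8  4.8] op 0.49
rel t 43.6 tcp [ 0.4267 -0.085  -0.0078] F [0.  0.4 1. ] op 0.641
circ [ 0.5157 -0.4772] r 0.0237 med [ 0.515  -0.4718  0.036 ] 125 [81, 156, 143]
box
circ [ 0.5076 -0.0917] r 0.0264 med [ 0.5058 -0.0927  0.0442] 343 [103, 126, 130]
circ [ 0.4271 -0.0838] r 0.0222 med [ 0.427  -0.0847  0.0405] 252 [177, 186, 196]
 t 46.5 tcp [ 0.3013 -0.5488  0.2996] F [1.  0.4 0.2] op 0.64
170 [(90, np.float64(262.0), np.float64(-53.0), 186), (95, np.float64(250.0), np.float64(-54.0), 187), (100, np.float64(240.0), np.float64(-55.0), 186), (105, np.float64(229.0), np.float64(-57.0), 186), (110, np.float64(218.0), np.float64(-58.0), 186), (115, np.float64(206.0), np.float64(-59.0), 189), (120, np.float64(196.0), np.float64(-61.0), 185), (125, np.fl
[... 2870 characters left out ...]
t64(112.0), 173), (120, np.float64(170.0), np.float64(111.0), 163), (125, np.float64(163.0), np.float64(109.0), 155), (130, np.float64(157.0), np.float64(107.0), 143), (135, np.float64(149.0), np.float64(105.0), 136), (140, np.float64(114.0), np.float64(107.0), 195), (145, np.float64(109.0), np.float64(105.0), 180), (150, np.float64(106.0), np.float64(102.0), 160), (155, np.float64(103.0), np.float64(100.0), 140), (160, np.float64(98.0), np.float64(98.0), 122), (165, np.float64(94.0), np.float64(95.0), 99), (170, np.float64(90.0), np.float64(93.0), 78), (175, np.float64(82.0), np.float64(90.0), 64), (180, np.float64(78.0), np.float64(87.0), 36), (185, np.float64(73.0), np.float64(84.0), 10)]
```

View pics/top5.png

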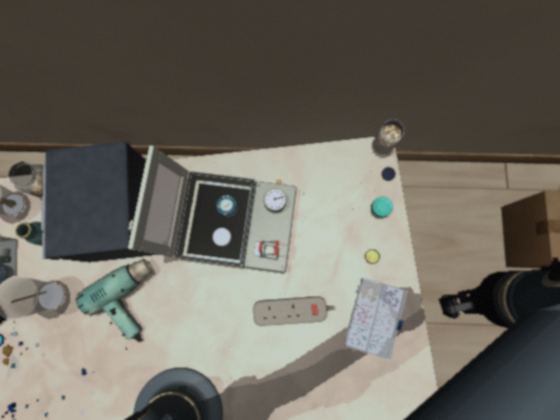

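```bash
cat > lid.py <<'E'
from h import *
import sys
Y=-20; O=[D,0,-.096]; OFF=17
def tip(x,z): return B(x,Y,z-OFF)
def pt(th,r=150):
    o=10+11*np.sin(th); return tip(85-r*np.cos(th)+o*np.sin(th),60+r*np.sin(th)+o*np.cos(th))
ths=np.arange(1.7,.04,-.15)
pts=[tip(158,330),tip(158,208)]+[pt(t) for t in ths]+[pt(0)]
print([robot.inverse_kinematics(p,O) is not None for p in pts])
if len(sys.argv)>1:
    robot.goto([.35,-.45,.35],O); robot.grip(0,30); robot.goto(pts[0],O); rep('behind')
    print(robot.move_straight(pts[1],vel=.12,contact_N=8)); rep('low')
    for t,p in zip(ths,pts[2:]):
        if robot.move_straight(p,vel=.12,contact_N=15): rep('contact %.2f'%t)
    rep('end arc')
    print(robot.move_straight(pt(0)-[0,0,.006],vel=.02,contact_N=10)); rep('press')
    robot.move_straight(tip(-65,200),vel=.15)
    robot.goto([.3,-.55,.3],[D,0,-1.3])
    f=snap('top','top6.png'); snap('side','side6.png'); rep()
    P=cloud(f)
    for b in((60,0),(0,0),(-50,-90),(-78,-90),(-78,0),(-78,40)):
        u,v=proj(f,B(*b,70)); w=P[int(round(v)),int(round(u))]; print(b,inv(w).round(1),w[2].round(4))
    cv2.imwrite('pics/c8.png',cv2.resize(f['image'][140:280,160:310,::-1],None,fx=4,fy=4,interpolation=cv2.INTER_CUBIC))
E
python3 lid.py && python3 lid.py go
```

```text
[True, True, True, True, True, True, True, True, True, True, True, True, True, True, True]
[True, True, True, True, True, True, True, True, True, True, True, True, True, True, True]
behind t 50.0 tcp [0.5048 0.085  0.3129] F [ 0.4 -0.2  0. ] op 0.006
False
low t 51.2 tcp [0.505  0.0865 0.1917] F [-0.5  0.2  0.6] op -0.0
end arc t 55.4 tcp [ 0.4832 -0.1347  0.0612] F [ 1.5  0.4 -0.5] op 0.004
True
press t 55.9 tcp [ 0.4834 -0.1355  0.0528] F [-0.9  1.3  8.1] op 0.002
 t 58.7 tcp [ 0.3015 -0.5486  0.2999] F [ 0.1 -0.3  0.1] op 0.001
(60, 0) [59.3 -0.6] 0.0699
(0, 0) [-0.3 -0.5] 0.0696
(-50, -90) [-49.  -90.1] 0.0706
(-78, -90) [-79.1 -90.9] 0.0717
(-78, 0) [-77.   -0.1] 0.069
(-78, 40) [-78.2  39.6] 0.0714
```

Run:
```python
from h import *
f=dict(np.load('/tmp/side6.png.npz')); g=dict(np.load('/tmp/top6.png.npz'))
i=f['image'][150:250,190:320]
cv2.imwrite('pics/c9.png',cv2.resize(i[:,:,::-1],None,fx=6,fy=6,interpolation=cv2.INTER_CUBIC))
for n,F in(('side',f),('top',g)):
    im=F['image'].astype(int); m=((im[...,0]-im[...,1:].max(-1)>50)).astype(np.uint8); P=cloud(F)
    k,L,st,c=cv2.connectedComponentsWithStats(m)
    for j in range(1,k):
        q=P[L==j]; w=np.nanmedian(q,0); b=inv(w)
        if st[j,4]>5 and abs(b[0])<220 and abs(b[1])<120: print(n,c[j].round(1),st[j,4],b.round(1),(w[2]*1000).round(1))
print(proj(f,B(-160.5,62,141)),proj(f,B(-124.5,62,114)),proj(g,B(-160.5,62,141)),proj(g,B(-124.5,62,114)))
```

```text
side [230.  185.1] 47 [-167.4   61.4] 140.7
side [228.7 192. ] 48 [-128.7   61. ] 113.1
top [276.2 247.4] 39 [-163.7   60.7] 142.6
top [260.  246.3] 14 [-126.1   61.5] 118.4
(np.float64(229.67638477377457), np.float64(183.92044886271384)) (np.float64(228.2929390852206), np.float64(190.97532767229342)) (np.float64(274.5831452683655), np.float64(247.6252450016402)) (np.float64(259.4045380030704), np.float64(246.82860525917243))
```

View pics/c9.png

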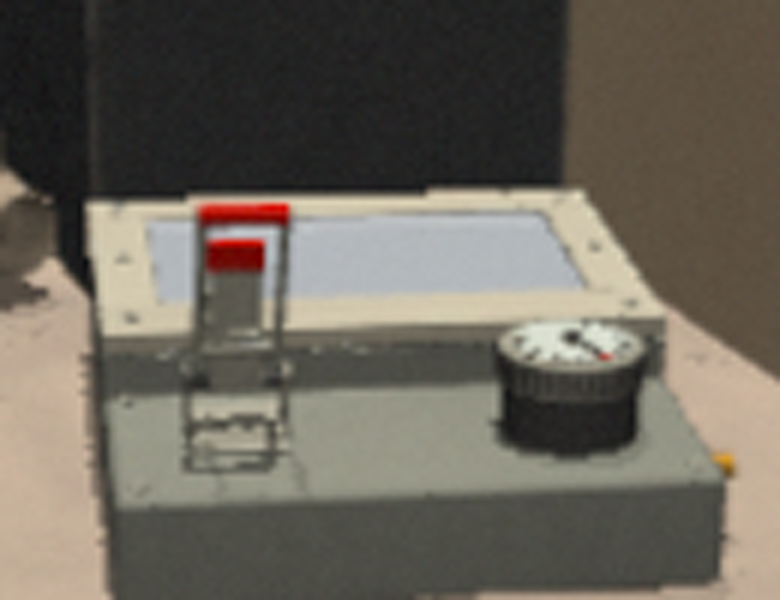

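```bash
cat > loop.py <<'E'
from h import *
O=[D,0,-.096]
tip=lambda x,z:B(x,61,z-17)
robot.goto(tip(-205,190),O); robot.move_straight(tip(-205,131),vel=.1); rep('ready')
print(robot.move_straight(tip(-140,131),vel=.06,contact_N=10)); rep()
print(robot.move_straight(tip(-108,131),vel=.05,contact_N=10)); rep()
robot.sleep(.5); robot.move_straight(tip(-108,190),vel=.15)
robot.goto([.3,-.55,.3],[D,0,-1.3])
f=snap('top','top7.png'); g=snap('side','side7.png'); rep()
cv2.imwrite('pics/c10.png',cv2.resize(g['image'][150:250,190:320,::-1],None,fx=6,fy=6,interpolation=cv2.INTER_CUBIC))
for n,F in(('side',g),('top',f)):
    im=F['image'].astype(int); m=((im[...,0]-im[...,1:].max(-1)>50)).astype(np.uint8); P=cloud(F)
    k,L,st,c=cv2.connectedComponentsWithStats(m)
    for j in range(1,k):
        w=np.nanmedian(P[L==j],0); b=inv(w)
        if st[j,4]>5 and abs(b[0])<220 and abs(b[1])<120: print(n,c[j].round(1),st[j,4],b.round(1),(w[2]*1000).round(1))
E
python3 loop.py
```

```text
ready t 60.7 tcp [ 0.3896 -0.2675  0.1143] F [ 0.1  0.1 -0.1] op -0.001
False
 t 61.9 tcp [ 0.3953 -0.203   0.114 ] F [ 0.7  0.1 -1.1] op -0.003
False
 t 62.7 tcp [ 0.3984 -0.1709  0.114 ] F [-0.  -0.6  0.7] op -0.002
 t 65.4 tcp [ 0.3014 -0.5483  0.3   ] F [ 0.1  0.4 -0.4] op -0.004
side [229. 192.] 45 [-128.9   60.9] 113.3
side [221.9 198.8] 9 [-63.7  71.7] 76.4
top [234.8 244.6] 27 [-62.3  59.4] 78.0
top [260.  246.3] 14 [-126.1   61.4] 117.8
```

View pics/c10.png

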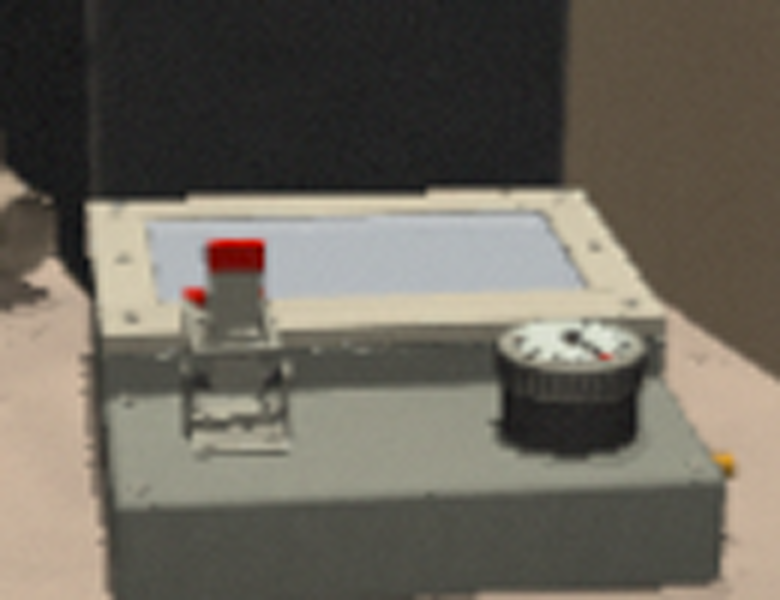

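```bash
cat > lever.py <<'E'
from h import *
O=[D,0,-.096]
tip=lambda x,z:B(x,61,z-17)
def pt(th,r=43):
    o=2+11*np.sin(th); return tip(-126-r*np.cos(th)+o*np.sin(th),64+r*np.sin(th)+o*np.cos(th))
ths=np.arange(1.5,.05,-.15)
assert all(robot.inverse_kinematics(pt(t),O) is not None for t in [*ths,0])
robot.goto(tip(-98,190),O); robot.move_straight(tip(-98,108),vel=.1,contact_N=8); rep('ready')
for t in ths:
    if robot.move_straight(pt(t),vel=.06,contact_N=25): rep('contact %.2f'%t)
rep('arc end')
print(robot.move_straight(pt(0)-[0,0,.005],vel=.02,contact_N=22)); rep('press'); robot.sleep(.3)
robot.move_straight(tip(-168,190),vel=.15)
robot.goto([.3,-.55,.3],[D,0,-1.3])
f=snap('top','top8.png'); g=snap('side','side8.png'); rep()
cv2.imwrite('pics/c11.png',cv2.resize(g['image'][150:250,190:320,::-1],None,fx=6,fy=6,interpolation=cv2.INTER_CUBIC))
for n,F in(('side',g),('top',f)):
    im=F['image'].astype(int); m=((im[...,0]-im[...,1:].max(-1)>50)).astype(np.uint8); P=cloud(F)
    k,L,st,c=cv2.connectedComponentsWithStats(m)
    for j in range(1,k):
        w=np.nanmedian(P[L==j],0); b=inv(w)
        if st[j,4]>5 and abs(b[0])<220 and abs(b[1])<120: print(n,c[j].round(1),st[j,4],b.round(1),(w[2]*1000).round(1))
E
python3 lever.py
```

```text
ready t 67.9 tcp [ 0.3999 -0.1608  0.0914] F [ 0.5 -0.3 -0.4] op -0.001
arc end t 70.9 tcp [ 0.3923 -0.2305  0.0566] F [-0.5 -0.8  0. ] op -0.003
True
press t 71.3 tcp [ 0.3929 -0.2312  0.0495] F [-3.7  0.2 13.9] op -0.002
 t 74.1 tcp [ 0.3014 -0.5482  0.2997] F [ 0.2 -0.   0.5] op 0.001
side [222.3 199.9] 9 [-73.5  70.1] 75.1
side [232.2 199.8] 8 [-74.2  49.4] 76.5
side [230.8 220.4] 40 [-178.4   61.5] 66.4
top [281.4 250.8] 32 [-173.5   61.3] 68.2
```

View pics/c11.png

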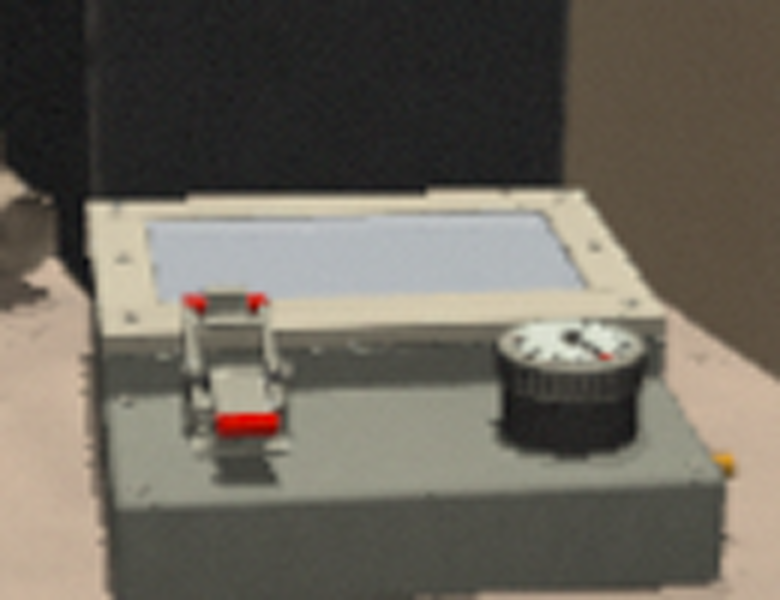

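```bash
python3 -c "
from h import *
rep(); robot.close_job()"
```

```text
t 74.1 tcp [ 0.3014 -0.5482  0.2997] F [ 0.2 -0.   0.5] op 0.001
the job is handed in; nothing more can be done
```

I completed the job and handed it in at t ≈ 74 s. The interface gives no verdict, so these are my own checks.

- **Gauge:** I turned the bezel about -0.39 rad with the lid open. In the enlarged picture the red mark lay on the needle within about 2 degrees, roughly 0.6 mm at the tip.
- **Jars:** Only the blue jar and the white pot were present, and I stood both on the box floor. After placing, their tops measured 44 and 40.5 mm, which fits upright jars on the 8 mm floor. I did not re-measure them after shutting the lid.
- **Lid:** It is shut, with its top at about 70 mm all over.
- **Latch:** The loop's bar dropped behind the keeper while the lever was still up. I then pressed the lever flat. Its end reads 66 to 68 mm high (66 is flat), and the bar reads about -74 mm in box x in the side view, where only its front shows, against a seat at -70.
- **Everything else:** I did not go near the dishes or the turquoise look-alike. The turquoise one was still in place after the jars were moved.

**Failed attempt:** My first try at the bezel closed the fingers above it. The real fingertips stand about 28 mm higher than the reported TCP and `robot.nose_length` imply. The side camera's depth and a touch on the shoulder both showed this, and I corrected for it from then on.

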